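Shut the valet drawer and hold its key turned

TASK

Push the open drawer of the walnut valet case fully home until it clicks in place, then take the square-bowed key out of the marble key rest, insert it all the way into the lock cylinder on top of the case (rock it a little if the pins stick) and turn it a quarter turn clockwise as seen from above, to its stop. The lock is spring-returned: finish while still gripping the key and holding it turned. Leave the round-bowed key and everything else where it is.

Things in the scene. Friction and masses are not known exactly. Their poses are not given: they have to be found in the camera images.
- case: The walnut valet case, fixed: 200 mm deep (its x) x 220 mm wide (its y) x 92 mm high. Origin at the centre of its underside; its x points from front to back, so its drawer comes out towards -x. The lock cylinder stands upright in its flat top deck at x = -45, y = +30 mm, inside a steel ring (68 mm across, 4 mm high).
- drawer (a joint): How far the case's drawer is out, in m: 0 fully home, 0.085 fully out; starts 0.035 to 0.07 out. It slides with about 1 N of friction; in the last 13 mm a sprung roller resists with some 8 to 10 N, then below about 5 mm pulls it home to 0. If let go before that, it springs back a little.
- drawer_front (a point): Centre of the outer face of the drawer's flat front panel (218 mm wide, 45 mm high), 30 mm above the dresser, axes parallel to the case's. A steel pull lip, 100 mm wide, 8 mm high, stands 10 mm proud of the panel, its centre 18 mm above this point. Push panel or lip towards the case's +x. When home, the panel's face is 112 mm in front of the case's centre.
- lock (a joint): Turn of the lock plug in rad: 0 at rest, grows clockwise as seen from above, hard stop at 1.5 (a quarter turn, a little short of square). A spring of 0.01 to 0.08 N m turns it back when released. The key has about 0.12 rad of play in the keyway, so the key must turn about that much further than the plug.
- lock_mouth (a point): Centre of the keyway's mouth on the flat top of the round steel plug (46 mm across), 96 mm above the dresser; turns with the plug. x lies along the keyway's long side (parallel to the case's x at lock = 0), z up. Keyway 18 x 7 mm, 30 mm deep, straight down, mouth chamfered 2.5 mm. Fully inserted, the key's tip is 30 mm below the mouth, the bow's lower edge 12 mm above it.
- key: The key to use: plain steel, upright, square flat bow on top, 76 mm long, 50 g. Origin at the blade's tip (lowest point); z up along the key, x along its width, y through its thickness. Blade 16 mm wide, 5 mm thick, half-round nose, z = 0 to 42 mm. Bow 30 mm wide, 8 mm thick, z = 42 to 76 mm: grip it across its thickness. Same both ways round (half turn about z).
- key_tip (a point): Tip of the square-bowed key's blade (the key's origin). In the keyway two stiff, sticky pins stick up to 4.5 mm in from the narrow ends, 10 and 20 mm down, and stay where they are pushed; the nose must force them aside (10 to 22 N if pushed straight down). If it sticks, rock the key a few degrees or a millimetre or two along the keyway and push on.
- key_bow (a point): Centre of the square bow, 59 mm above the key's tip.
- rest: The marble key rest, fixed: block 130 mm (its x) x 50 mm (its y) x 34 mm high, origin at the centre of its underside. Two upright slots, 18 x 7 mm and 28 mm deep, at x = -30 and +30 mm, long side along x; one holds the square-bowed key, the other the round-bowed key. A key standing in it has its tip 6 mm and its bow's centre 65 mm above the dresser, and is drawn straight up.
- round_key: The other key, to be left alone: same blade, but a round bow 34 mm across. Stands in the other slot of the rest; origin at its blade tip.
- cologne: Bystander: tall slender amber cologne bottle, 34 mm across, 134 mm high, on the clear tray. Origin under its centre.
- flacon: Bystander: cube-shaped black glass flacon, 50 mm, with a stopper to 68 mm high, on the clear tray. Origin under its centre.
- clip: Bystander: steel money clip, 57 x 24 x 9 mm, lying at the back right of the case's deck. Origin under its centre.
- lamp: Bystander: small matte grey battery lamp, 60 mm across, 85 mm high, on the walnut tray. Origin under its centre.
- lint_handle: Bystander: plastic lint roller, 200 mm long, 44 mm high, lying on the dresser to the right. Origin under it, mid-length.
- ring_dish: Bystander: small white ceramic dish, 64 mm across, 22 mm high, between case and trays. Origin under its centre.
Not all that is in view belongs to the job. What is shaped like the key but yellow is not meant.

How it is judged:
On the way, in this order (a step that is already met when the one before it is completed fails the run):
1. the drawer is pushed home into its detent (within 3 mm) while the lock is unturned (value of joint drawer below 0.003 m and value of joint lock below 0.3 rad), for 0.2 s.
2. the square-bowed key is fully in the keyway (tip at least 26 mm down), upright, before the lock is turned (less than 0.6 rad), the drawer still home (z of key_tip in the frame of lock_mouth below -0.026 m and horizontal distance between key_tip and lock_mouth below 0.004 m and angle between key's own z axis and vertical below 0.12 rad and value of joint lock below 0.6 rad and value of joint drawer below 0.003 m), for 0.1 s.
At the end, for the whole second after the job is handed in: Drawer home within 3 mm; key tip at least 26 mm below the mouth, within 4 mm of its axis, upright within 0.12 rad; lock at 1.25 rad or more (stop 1.5), held there by fingers gripping the key (over 1 N); every bystander within 30 mm of its start (z of key_tip in the frame of lock_mouth below -0.026 m and horizontal distance between key_tip and lock_mouth below 0.004 m and angle between key's own z axis and vertical below 0.12 rad and value of joint drawer below 0.003 m and value of joint lock above 1.25 rad and contact force between the fingers and key above 1 N and distance of each of cologne, flacon, clip, lamp, lint_handle, ring_dish, round_key from where it was at the start of the episode below 0.03 m); the arm keeps its last pose, push and grip.
It fails at once if a bystander is displaced by more than 30 mm (distance of any of cologne, flacon, clip, lamp, lint_handle, ring_dish, round_key from where it was at the start of the episode above 0.03 m).
It also fails if it takes over 72 s, if anything falls off the work surface, if the arm or the gripper's body presses on something with over 40 N, if the wrist force passes 120 N, or if a joint passes its speed limit or range.

ROBOT

A 6-joint arm with a two-finger parallel gripper is mounted at the origin on the work surface. World frame = base frame: x ahead of the robot, y to its left, z up, the work surface at z = 0. Lengths are in m, angles in rad, forces in N, time in s.
With the tool pointing down it reaches from about 0.25 to 0.725 m from the base axis. Payload 4 kg.
Tool frame: the origin (TCP) lies midway between the tips of the shut fingers; the grasp point (between the pads) lies 19 mm behind it; x points along the fingers, y is the direction in which the jaws open and shut, and the axes are right-handed (so a half turn about x gives the same grasp; the last joint's range is limited). The gripper opens to 85 mm and grips with 20 to 120 N. Pads are 22 mm wide; open, the fingers measure 114 mm over their backs; the gripper's body (76 mm by 85 mm) begins 54 mm behind the grasp point. The pads swing forward as they close: fully open they stand 13 mm farther back than shut.
Start: joints at [-1.122, 0.241, 0.005, 1.335, 0, 1.571], TCP at [0.217, -0.45, 0.231] pointing down, gripper open.
Joint ranges: [-2.72, 2.72], [-1.05, 1.87], [-1.09, 1.28], [-1.99, 2.15], [-1.42, 1.44], [-3.14, 3.14]. Speed limits (rad/s): [2.79, 2.79, 3.14, 3.14, 3.14, 3.14].

INTERFACE

Orientations are given as a unit quaternion [x, y, z, w].
In Python, from workcell import * gives the robot as it stands.
- The arm moves only by the tool play_rows, never from a script. Its argument "plan" is a list of rows, each a list of 7 numbers: the shift along the tool's x, y, z in mm, then the turn, a rotation vector about the tool's x, y, z in rad, then the closure, from -1 (fully open) to 1 (shut). In form: [[x, y, z, rx, ry, rz, grip], ...]. A call has 1 to 20 rows; each row shifts and turns the commanded pose from where the row before left it, along the tool's axes as they then stand; what a row does not reach is not made up. A row lasts 1/12 s, in which the tool goes at most 41.7 mm and 7.16 degrees, less where a joint would pass 70% of its speed; a pose out of reach is approached as far as the arm can. A call with a gripper value outside its range is refused whole. The fingers move at their own pace and stop on an object; the grip force is fixed at half the most. Time passes only in rows, so rows that do not move let the fingers close. It gives the time, the measured TCP pose, the force and the opening at its end, in the units of the state.
- get_obs(): the state, without advancing time (a new reading comes with each control period).
- camera(name): name is "scene" or "top" or "wrist"; returns a dict with "frame" (384x512x3 uint8, red, green, blue), "depth" (384x512 float32, m along the optical axis (not along the pixel's ray), 0 where there is no reading), "fx", "fy", "cx", "cy" (pixels), "camera_from_world" (4x4, takes a point from world to camera coordinates). Camera axes: x right, y up, looking along -z (the intrinsics and any distortion apply to the point x, -y, -z); pixel columns grow to the right and rows downward; lengths in m; the calibration is good to about 2 mm. The wrist camera is an equidistant fisheye: a pixel r from the principal point sees the ray r / f radians off the axis. A picture is of the moment at which its call begins.
- job_done(): hands the job in, once; it reports no verdict.
Trained networks look in a picture, given as the dict that the camera call returned (one of the last four; its "shot" number tells which), for a name from the list of things; names that differ only in an ending like _2 or _b are one class to them, and where a whole thing is asked for, a point or a joint stands for the part that bears it (a point fixed in the world has none). Each returns a list of dicts, best first, with "confidence" (0 to 1); they miss things now and then, are a little off and sometimes report something else, mostly with a low value. They report only what shows in the picture. A call takes as long as a camera call. They do not tell look-alikes from the thing itself.
- search_frame(thing, picture): "centre" ([x, y, z] in m, in world coordinates, good to about 4 mm: the middle of the surface that is visible of it).
- pinpoint(thing, picture): "centre" ([x, y, z] in m, in world coordinates, good to about 4 mm: a listed point, or the origin of a listed thing).
The state is a dict: "clock": time; "joint_pos": joint angles; "joint_vel": joint speeds; "tau": joint torques, N m; "eef_pos": TCP position; "tool_rot": TCP orientation; "ft_force": force on the tool from outside, world axes, zero at the start; "ft_torque": the same for the moment, N m; "grip_width": finger opening in m.
Only numpy, scipy, OpenCV 4.12 (cv2) and the standard library are available. Lean on these libraries where they do the work, as an engineer would, in place of code of your own. Each camera call takes 0.05 s, during which the arm holds its last target. There are 200 camera calls.

## Working session

There is one attempt and no reset: what is moved stays moved. The work goes in short steps, Python scripts to look and compute and a tool call to move; the robot and the scene stay as the last step left them, time stands still between calls to the robot, and variables do not carry over. Pictures are saved under pics/ and viewed, about 8 in all and at most 12, crops included, and the job is handed in when it is done.

Besides the shell and the picture viewer there is one more tool, called after "Call:" in YAML: its name, and indented under it one key for each argument. play_rows: Moves the arm, as the interface text tells. Its arguments: {"type":"object","properties":{"plan":{"type":"array","items":{"type":"array","items":{"type":"number"}}}},"required":["plan"]}

```bash
mkdir -p pics; ls; python3 - <<'E'
from workcell import *
import cv2,numpy as np
o=get_obs(); print(o)
ims=[]
for n in ("scene","top"):
    c=camera(n); cv2.imwrite(f"pics/{n}0.png",cv2.resize(c["frame"][:,:,::-1],(800,600)))
    print(n,c["fx"],c["cx"],c["cy"],np.round(c["camera_from_world"],3).tolist())
    for t in ("case","drawer_front","lock_mouth","key","key_tip","key_bow","rest","round_key","cologne","flacon","clip","lamp","lint_handle","ring_dish"):
        print(t,[(np.round(r["centre"],4).tolist(),round(r["confidence"],2)) for r in pinpoint(t,c)[:3]])
E
```

```text
pics
{'clock': 0.0, 'joint_pos': array([-1.12200026e+00,  2.41397651e-01,  3.71209946e-03,  1.33516818e+00,
        9.50499790e-06,  1.57082170e+00]), 'joint_vel': array([-5.93614253e-04,  2.18958288e-05, -4.00792434e-05, -8.48292615e-05,
       -5.46487955e-04,  9.24864563e-04]), 'tau': array([-2.77032465e-03, -3.72319007e+01,  2.52408940e+01,  1.69429363e-02,
       -2.55103005e-04,  4.82575899e-06]), 'eef_pos': array([ 0.21667185, -0.4499204 ,  0.23041596]), 'tool_rot': array([-0.6892214 , -0.15804615,  0.68953859, -0.15662632]), 'ft_force': array([-0.39310624, -0.08703473,  0.84355985]), 'ft_torque': array([-0.06046086, -0.00319064,  0.0378164 ]), 'grip_width': 0.08548297021224038}
scene 347.476333655544 254.14778459000857 188.5110460845278 [[-0.849, 0.528, -0.003, 0.488], [-0.285, -0.453, 0.844, 0.07], [0.444, 0.718, 0.536, -1.311], [0.0, 0.0, 0.0, 1.0]]
case [([0.686, -0.1062, -0.0004], 0.93), ([0.5295, -0.1326, 0.0309], 0.57), ([0.7649, -0.1545, 0.0901], 0.41)]
drawer_front [([0.5302, -0.1285, 0.028], 0.8)]
lock_mouth [([0.6368, -0.0831, 0.0954], 0.61)]
key [([0.4927, 0.2622, 
[... 1125 characters left out ...]
, ([0.4443, 0.3522, -0.0018], 0.6), ([0.4823, 0.2634, 0.0019], 0.48)]
key_tip [([0.4443, 0.3479, -0.0008], 0.56), ([0.3964, 0.2766, 0.0001], 0.54)]
key_bow [([0.6585, 0.4059, 0.0146], 0.64), ([0.3919, 0.2799, 0.0592], 0.52), ([0.4456, 0.3485, 0.0576], 0.51)]
rest [([0.4856, 0.2315, 0.0032], 0.89)]
round_key [([0.4795, 0.1991, 0.006], 0.59)]
cologne [([0.6992, 0.3496, 0.0173], 0.79), ([0.6786, 0.0957, 0.002], 0.34)]
flacon [([0.6617, 0.4038, 0.0146], 0.65)]
clip [([0.768, -0.1579, 0.0944], 0.54)]
lamp [([0.7172, 0.2388, 0.0111], 0.9)]
lint_handle [([0.5981, -0.4309, -0.0034], 0.88)]
ring_dish [([0.4862, 0.2606, 0.0665], 0.74), ([0.6848, -0.1004, -0.0], 0.69), ([0.6811, 0.0894, 0.0019], 0.66)]
```

View pics/scene0.png

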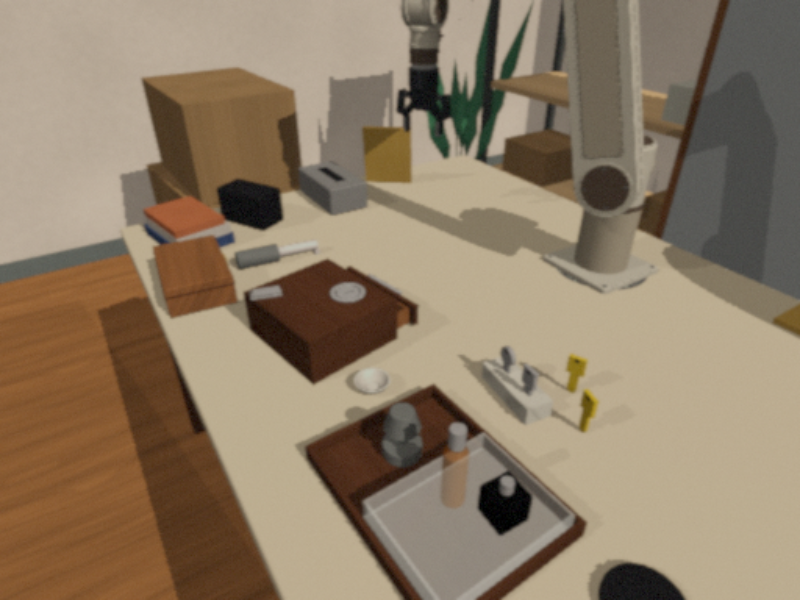

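View pics/top0.png

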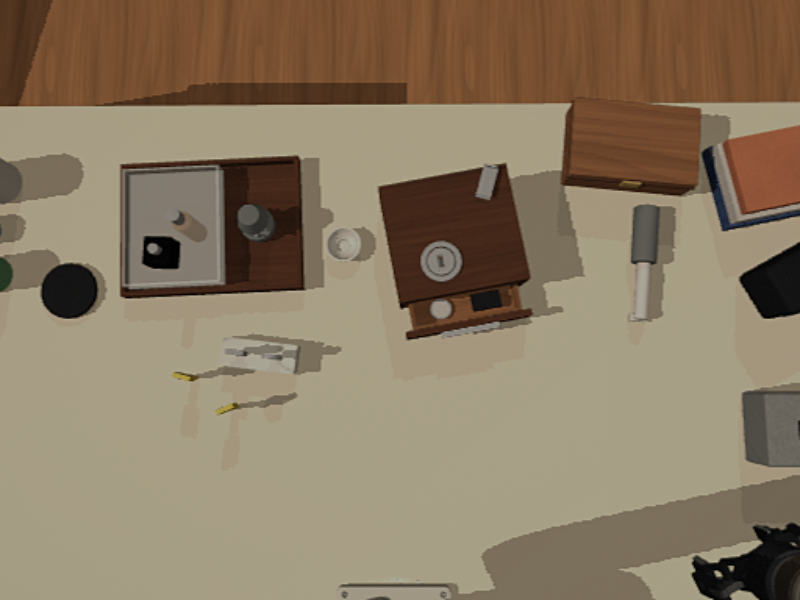

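Scene view: case at about (330,310) with drawer open towards the robot. The rest at (515,390) holds two steel keys, with two yellow decoys at (577,370) and (589,410). Top view: lock at (441,262), drawer lip at (470,328), rest at (262,354). I'll fit the case and rest poses from the depth next.

```bash
cat > h.py <<'E'
from workcell import *
import cv2,numpy as np
from scipy.spatial.transform import Rotation as R
np.set_printoptions(precision=4,suppress=True)
def cloud(c):
    h,w=c["depth"].shape; u,v=np.meshgrid(np.arange(w),np.arange(h)); d=c["depth"].astype(float)
    p=np.stack([(u-c["cx"])/c["fx"]*d,-(v-c["cy"])/c["fy"]*d,-d,np.ones_like(d)],-1)
    P=(p@np.linalg.inv(c["camera_from_world"]).T)[...,:3]; P[d==0]=np.nan; return P
def rect(P,lo,hi,z0,z1):
    m=(P[...,2]>z0)&(P[...,2]<z1)&(P[...,0]>lo[0])&(P[...,0]<hi[0])&(P[...,1]>lo[1])&(P[...,1]<hi[1])
    q=P[m]; r=cv2.minAreaRect((q[:,:2]*1000).astype(np.float32)); return len(q),np.median(q[:,2]),r
def pose():
    o=get_obs(); return o["eef_pos"],R.from_quat(o["tool_rot"]),o
def down(yaw): # tool x down, tool y horizontal at yaw
    y=np.array([np.cos(yaw),np.sin(yaw),0]);x=np.array([0,0,-1.]); return R.from_matrix(np.stack([x,y,np.cross(x,y)],1))
def delta(p,Rt):
    e,r,o=pose(); d=r.inv().apply(np.array(p)-e)*1000; w=(r.inv()*Rt).as_rotvec()
    print("delta mm",d.round(1),"rotvec",w.round(4),"| after-turn-frame mm",Rt.inv().apply(np.array(p)-e).round(4)*1000)
def jaw():
    e,r,o=pose(); m=r.as_matrix(); print("x",m[:,0],"y",m[:,1],"yaw_y deg",np.degrees(np.arctan2(m[1,1],m[0,1])),"tcp",e,"q",o["joint_pos"],"F",o["ft_force"],"w",o["grip_width"],"t",o["clock"])
E
python3 - <<'E'
from h import *
jaw()
c=camera("top");P=cloud(c)
print(rect(P,(.5,-.3),(.85,.06),.086,.098))
print("rest",rect(P,(.43,.14),(.54,.32),.028,.040))
print("keys",rect(P,(.43,.23),(.54,.32),.06,.095),rect(P,(.43,.14),(.54,.23),.06,.095))
print("drawer",rect(P,(.48,-.3),(.585,.06),.04,.06))
c=camera("scene");P=cloud(c)
print("case",rect(P,(.5,-.3),(.85,.06),.086,.098)); print("rest",rect(P,(.43,.14),(.54,.32),.028,.040))
print("keys",rect(P,(.43,.23),(.54,.32),.06,.095),rect(P,(.43,.14),(.54,.23),.06,.095))
E
```

```text
x [ 0. -0. -1.] y [ 0.4339 -0.901   0.    ] yaw_y deg -64.2853136206193 tcp [ 0.217  -0.4505  0.2313] q [-1.122   0.2406  0.005   1.3352 -0.      1.5708] F [ 0.0251 -0.4508 -0.2912] w 0.08536384659318765 t 1.5
(6118, np.float64(0.09054564011015809), ((686.1087646484375, -104.60224914550781), (201.99134826660156, 220.6858367919922), 10.59836483001709))
rest (795, np.float64(0.032149741213034044), ((483.39910888671875, 229.8651885986328), (130.788330078125, 50.02750015258789), 83.1383285522461))
keys (43, np.float64(0.07946275923380308), ((486.8705749511719, 259.4084777832031), (30.46053123474121, 7.836904048919678), 83.32426452636719)) (41, np.float64(0.07685252706594947), ((479.7513427734375, 198.5202178955078), (31.306407928466797, 7.996996879577637), 83.15404510498047))
drawer (719, np.float64(0.05029056123219844), ((549.7321166992188, -125.85128784179688), (70.44032287597656, 224.5896759033203), 2.355100154876709))
case (2809, np.float64(0.09298573884842265), ((685.6145629882812, -102.71334838867188), (202.81256103515625, 224.87347412109375), 10.905057907104492))
rest (602, np.float64(0.03456964671091067), ((483.877197265625, 231.6375274658203), (133.32376098632812, 51.561187744140625), 83.49041748046875))
keys (99, np.float64(0.07518682212333339), ((487.668701171875, 261.3799743652344), (30.72336769104004, 8.905062675476074), 82.77420806884766)) (80, np.float64(0.07313875798374325), ((480.4991760253906, 203.1638641357422), (31.46929168701172, 10.23159408569336), 86.03352355957031))
```

Call:
play_rows:
  plan:
    - [0, 0, 0, 0.09, 0, 0, 1]
    - [0, 0, 0, 0.09, 0, 0, 1]
    - [0, 0, 0, 0.082, 0, 0, 1]
    - [0, -18.1, -23.2, 0, 0, 0, 1]
    - [0, -18.1, -23.2, 0, 0, 0, 1]
    - [0, -18.1, -23.2, 0, 0, 0, 1]
    - [0, -18.1, -23.2, 0, 0, 0, 1]
    - [0, -18.1, -23.2, 0, 0, 0, 1]
    - [0, -18.1, -23.2, 0, 0, 0, 1]
    - [0, -18.1, -23.2, 0, 0, 0, 1]
    - [0, -18.1, -23.2, 0, 0, 0, 1]
    - [0, -18.1, -23.2, 0, 0, 0, 1]
    - [0, -18.1, -23.2, 0, 0, 0, 1]
    - [0, -18.1, -23.2, 0, 0, 0, 1]
    - [0, -18.1, -23.2, 0, 0, 0, 1]
    - [0, -18.1, -23.2, 0, 0, 0, 1]
    - [0, -18.1, -23.2, 0, 0, 0, 1]
    - [0, 0, 0, 0, 0, 0, 1]

```text
clock: 3.1
eef_pos: [0.492, -0.1377, 0.2311]
tool_rot: [0.705, 0.068, -0.703, 0.067]
ft_force: [0.1, -0.1, -0.1]
grip_width: -0.0001
```

```bash
python3 - <<'E'
from h import *
jaw(); delta([.4895,-.1411,.038],down(np.radians(-79.3)))
E
```

```text
x [ 0.0019  0.0015 -1.    ] y [ 0.1911 -0.9816 -0.0011] yaw_y deg -78.98561205513309 tcp [ 0.492  -0.1377  0.2311] q [-0.2741  0.2612  0.0317  1.3398  0.0019  2.6753] F [ 0.0885 -0.1225 -0.0541] w -6.702212407293626e-05 t 3.1
delta mm [193.1   3.    3.5] rotvec [ 0.0055 -0.0022  0.0011] | after-turn-frame mm [193.1   2.9   3.1]
```

Call:
play_rows:
  plan:
    - [25, 1, 2, 0, 0, 0, 1]
    - [28, 1, 1, 0, 0, 0, 1]
    - [28, 1, 0, 0, 0, 0, 1]
    - [28, 0, 0, 0, 0, 0, 1]
    - [28, 0, 0, 0, 0, 0, 1]
    - [28, 0, 0, 0, 0, 0, 1]
    - [28, 0, 0, 0, 0, 0, 1]
    - [0, 0, 0, 0, 0, 0, 1]
    - [0, 0, -10, 0, 0, 0, 1]
    - [0, 0, -10, 0, 0, 0, 1]
    - [0, 0, -8, 0, 0, 0, 1]
    - [0, 0, -8, 0, 0, 0, 1]
    - [0, 0, -8, 0, 0, 0, 1]
    - [0, 0, -8, 0, 0, 0, 1]
    - [0, 0, -6, 0, 0, 0, 1]

```text
clock: 4.35
eef_pos: [0.5442, -0.1341, 0.039]
tool_rot: [-0.704, -0.066, 0.704, -0.066]
ft_force: [-13.2, -3.3, 11.1]
grip_width: 0.0001
```

Call:
play_rows:
  plan:
    - [0, 0, -3, 0, 0, 0, 1]
    - [0, 0, -3, 0, 0, 0, 1]
    - [0, 0, 0, 0, 0, 0, 1]

```text
clock: 4.6
eef_pos: [0.5461, -0.1334, 0.038]
tool_rot: [-0.701, -0.065, 0.707, -0.066]
ft_force: [-6.8, -1.8, 3.6]
grip_width: 0.0002
```

Call:
play_rows:
  plan:
    - [0, 0, -3, 0, 0, 0, 1]
    - [0, 0, -3, 0, 0, 0, 1]
    - [0, 0, -3, 0, 0, 0, 1]
    - [0, 0, -2, 0, 0, 0, 1]
    - [0, 0, 0, 0, 0, 0, 1]

```text
clock: 5.02
eef_pos: [0.5557, -0.1314, 0.0378]
tool_rot: [-0.7, -0.065, 0.708, -0.066]
ft_force: [-13.3, -4.1, 7.9]
grip_width: 0.0003
```

Call:
play_rows:
  plan:
    - [0, 0, -3, 0, 0, 0, 1]
    - [0, 0, -2, 0, 0, 0, 1]
    - [0, 0, 0, 0, 0, 0, 1]

```text
clock: 5.27
eef_pos: [0.5557, -0.1314, 0.0376]
tool_rot: [-0.697, -0.064, 0.711, -0.066]
ft_force: [-24.8, -6.5, 17.1]
grip_width: -0.0002
```

```bash
python3 - <<'E'
from h import *
jaw()
c=camera("scene"); print(pinpoint("drawer_front",c)[:2])
P=cloud(c); 
c2,s2=np.cos(np.radians(10.7)),np.sin(np.radians(10.7))
d=P-np.array([.686,-.104,0]); X=d[...,0]*c2+d[...,1]*s2; Y=-d[...,0]*s2+d[...,1]*c2
m=(abs(Y-.08)<.025)&(P[...,2]>.02)&(P[...,2]<.06)&(X<-.09)&(X>-.2); print("front X",m.sum(),np.nanpercentile(X[m],[2,10,50,90]))
E
```

```text
x [-0.0192 -0.0035 -0.9998] y [ 0.1832 -0.9831 -0.0001] yaw_y deg -79.44151036672946 tcp [ 0.5557 -0.1314  0.0376] q [-0.228   0.543  -0.0761  0.9697 -0.0078  2.7293] F [-24.7847  -6.5413  17.0504] w -0.0001617905965818093 t 5.2667
[{'centre': [0.6351, -0.0817, 0.0965], 'confidence': 0.56}]
front X 0 nan
  return np.nanmean(a, axis, out=out, keepdims=keepdims)
```

Call:
play_rows:
  plan:
    - [0, 0, 15, 0, 0, 0, 1]
    - [0, 0, 20, 0, 0, 0, 1]
    - [0, 0, 15, 0, 0, 0, 1]
    - [-20, 0, 0, 0, 0, 0, 1]
    - [-20, 0, 0, -0.115, 0, 0, 0]
    - [-20, 0, 0, -0.115, 0, 0, 0]
    - [-20, 0, 0, -0.115, 0, 0, 0]
    - [-20, 0, 0, -0.115, 0, 0, 0]
    - [-20, 0, 0, -0.115, 0, 0, 0]
    - [-20, 0, 0, -0.115, 0, 0, 0]
    - [-20, 0, 0, -0.115, 0, 0, 0]
    - [-20, 0, 0, -0.115, 0, 0, 0]
    - [0, 0, 0, -0.115, 0, 0, 0]
    - [0, 0, 0, -0.115, 0, 0, 0]
    - [0, 0, 0, -0.115, 0, 0, 0]
    - [0, 0, 0, 0, 0, 0, 0]

```text
clock: 6.7
eef_pos: [0.5172, -0.1388, 0.2189]
tool_rot: [0.529, 0.47, -0.528, 0.47]
ft_force: [-0.5, -0.2, 0.1]
grip_width: 0.0426
```

```bash
python3 - <<'E'
from h import *
jaw(); delta([.46,.235,.2],down(np.radians(-6.8)))
c=camera("top"); P=cloud(c); print([ (r["centre"],r["confidence"]) for r in pinpoint("drawer_front",c)[:2]])
c2,s2=np.cos(np.radians(10.7)),np.sin(np.radians(10.7))
d=P-np.array([.686,-.104,0]); X=d[...,0]*c2+d[...,1]*s2; Y=-d[...,0]*s2+d[...,1]*c2
m=(abs(Y)<.1)&(P[...,2]>.035)&(P[...,2]<.065)&(X<-.09)&(X>-.2); print("front X",m.sum(),np.nanpercentile(X[m],[2,10,50,90]))
cv2.imwrite("pics/top1.png",cv2.resize(c["frame"][120:260,180:360,::-1],(720,560)))
E
```

```text
x [ 0.0021  0.0002 -1.    ] y [ 0.9932 -0.1164  0.0021] yaw_y deg -6.68524576918452 tcp [ 0.5172 -0.1388  0.2189] q [-0.2626  0.3148  0.0731  1.327   0.0007  1.4249] F [-0.4998 -0.2042  0.0678] w 0.04257867846540624 t 6.7
delta mm [  18.9 -100.4 -364.6] rotvec [ 0.002  -0.0004 -0.0021] | after-turn-frame mm [  18.9 -101.1 -364.4]
[([0.5745, -0.1216, 0.0327], 0.87)]
front X 373 [-0.1224 -0.1192 -0.1089 -0.1011]
```

Call:
play_rows:
  plan:
    - [0, -6.4, -32.7, 0, 0, 0, 0]
    - [4, -6.4, -32.7, 0, 0, 0, 0]
    - [4, -6.4, -32.7, 0, 0, 0, 0]
    - [4, -6.4, -32.7, 0, 0, 0, 0]
    - [4, -6.4, -32.7, 0, 0, 0, 0]
    - [4, -6.4, -32.7, 0, 0, 0, 0]
    - [4, -6.4, -32.7, 0, 0, 0, 0]
    - [4, -6.4, -32.7, 0, 0, 0, 0]
    - [4, -6.4, -32.7, 0, 0, 0, 0]
    - [4, -6.4, -32.7, 0, 0, 0, 0]
    - [4, -6.4, -32.7, 0, 0, 0, 0]
    - [4, -6.4, -32.7, 0, 0, 0, 0]
    - [0, 0, 0, 0, 0, 0, 0]
    - [0, 0, 0, 0, 0, 0, 0]

```text
clock: 7.97
eef_pos: [0.4859, 0.2615, 0.1737]
tool_rot: [-0.528, -0.47, 0.529, -0.47]
ft_force: [0.5, -0.5, -1.0]
grip_width: 0.0426
```

```bash
python3 - <<'E'
from h import *
jaw(); delta([.487,.260,.17],down(np.radians(-6.8)))
c=camera("wrist"); print(c["fx"],c["fy"],c["cx"],c["cy"],c["depth"].max(), "cam pos",np.linalg.inv(c["camera_from_world"])[:3])
for t in ("key","key_bow","round_key"): print(t,[(r["centre"],r["confidence"]) for r in pinpoint(t,c)[:4]])
cv2.imwrite("pics/w1.png",cv2.resize(c["frame"][:,:,::-1],(800,600)))
E
```

```text
x [-0.0007 -0.0003 -1.    ] y [ 0.9931 -0.117  -0.0007] yaw_y deg -6.71816486842142 tcp [0.4859 0.2615 0.1737] q [0.4937 0.3734 0.0375 1.2357 0.0001 2.1817] F [ 0.5127 -0.5107 -0.9949] w 0.042550397684438836 t 7.9667
delta mm [3.7 1.3 1.4] rotvec [0.0014 0.0004 0.0007] | after-turn-frame mm [3.7 1.3 1.4]
297.3186396354542 297.3186396354542 254.0233096838147 192.90884963959004 1.6158472 cam pos [[ 0.9931  0.1111  0.0373  0.4947]
 [-0.1172  0.9433  0.3107  0.3407]
 [-0.0007 -0.3129  0.9498  0.3161]]
key [([0.3942, 0.2796, -0.0002], 0.96), ([0.4883, 0.2632, 0.0056], 0.8), ([0.4462, 0.3537, 0.0039], 0.74)]
key_bow [([0.3937, 0.274, 0.0583], 0.88), ([0.4459, 0.3496, 0.0566], 0.65), ([0.4841, 0.262, 0.0668], 0.58)]
round_key [([0.4805, 0.2068, 0.0075], 0.88)]
```

View pics/w1.png

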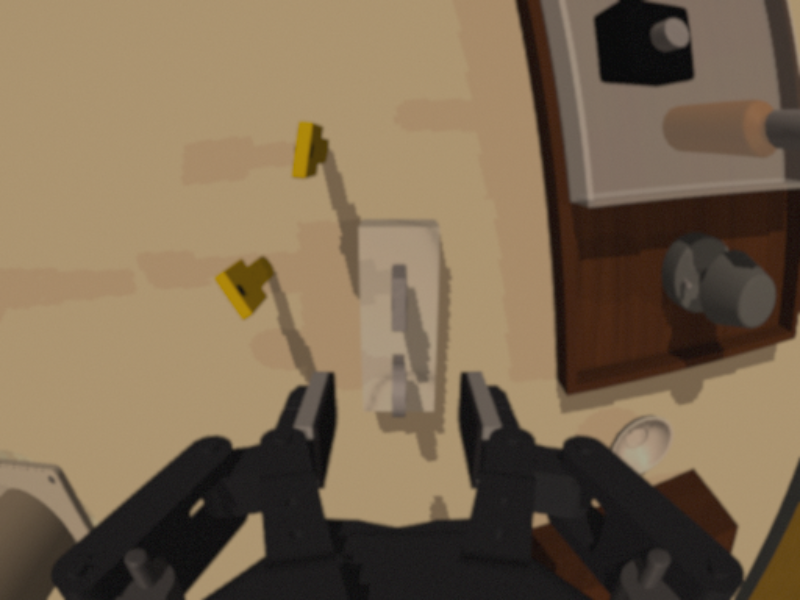

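Wrist view: rest at (400,315), the two keys at (399,298) and (399,385), yellow decoys outside to the left. I'll make sure which bow is square before gripping.

```bash
python3 - <<'E'
from h import *
c=camera("wrist")
h,w=c["depth"].shape;u,v=np.meshgrid(np.arange(w),np.arange(h));x=(u-c["cx"])/c["fx"];y=(v-c["cy"])/c["fy"];r=np.hypot(x,y)+1e-9
d=c["depth"].astype(float);t=np.tan(r)/r
p=np.stack([x*t*d,-y*t*d,-d,np.ones_like(d)],-1);P=(p@np.linalg.inv(c["camera_from_world"]).T)[...,:3];P[d==0]=np.nan
a=np.radians(83.2);ax=np.array([np.cos(a),np.sin(a)])
for n,k in (("y.26",(.487,.2605)),("y.20",(.480,.2015))):
  for cc,Q in (("wrist",P),):
    e=Q[...,:2]-np.array(k);s=e@ax;q=e@np.array([-ax[1],ax[0]])
    for z0,z1 in ((.05,.06),(.06,.07),(.07,.076),(.076,.08),(.08,.09)):
        m=(abs(s)<.025)&(abs(q)<.015)&(Q[...,2]>z0)&(Q[...,2]<z1)
        if m.sum()>3: print(n,z0,m.sum(),"s range",s[m].min(),s[m].max(),"q",np.median(q[m]),q[m].min(),q[m].max())
s=camera("scene");cv2.imwrite("pics/s2.png",cv2.resize(s["frame"][200:290,290:410,::-1],(720,540),interpolation=cv2.INTER_CUBIC))
E
```

```text
y.26 0.05 20 s range 0.016515623625487315 0.017202949518475407 q 0.0006365507902493708 -0.0029914882121320117 0.004280438024291255
y.26 0.06 27 s range 0.016425767278365592 0.017066938690106326 q 0.0006363153999111746 -0.002890875046021803 0.004186794436230502
y.26 0.07 16 s range 0.005032428707854791 0.016983366006719906 q 0.0010552996467909684 -0.0027548127762035968 0.004928521379892704
y.26 0.076 17 s range 0.0014143935689765433 0.01710952488292021 q 0.0006353889129391325 -0.003510656247234032 0.004866895802521707
y.26 0.08 313 s range -0.012735434310179554 0.016581127853721955 q 0.0006800678913690172 -0.003501727593950984 0.004873490166173918
y.20 0.05 9 s range 0.016340108167171657 0.01737407535085488 q 0.0008373930650068357 -0.002989055862829271 0.004663337856091797
y.20 0.06 42 s range 0.016424711681341825 0.018403504206990155 q 0.0008359598990416355 -0.002939197280952966 0.004590485937102169
y.20 0.07 53 s range -0.01209311545005016 0.017296524638082005 q 0.0008506199801273292 -0.001921252220830766 0.004703147776420687
y.20 0.076 82 s range -0.011588329375853336 0.014142834486053451 q 0.0013330305619872205 -0.0019075593571779067 0.00463026017298239
y.20 0.08 107 s range -0.00704954878337331 0.010947667087787025 q 0.0017606757658902442 -0.0018658369983088658 0.004581092813849452
```

View pics/s2.png

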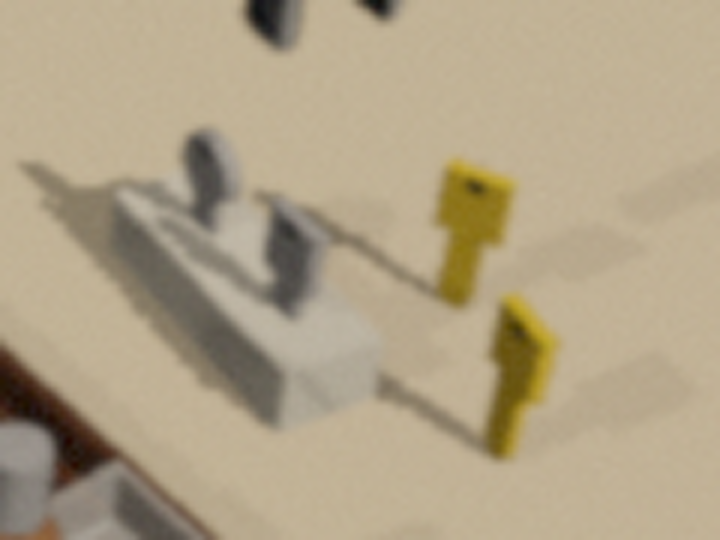

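The nearer key, at (290,255) in the crop and y≈0.262 in the world, has the square bow; its flat top is 29 mm wide. I'll descend and grip it.

Call:
play_rows:
  plan:
    - [15, 0.7, -0.6, 0, 0, 0, 0]
    - [20, 0, 0, 0, 0, 0, 0]
    - [20, 0, 0, 0, 0, 0, 0]
    - [20, 0, 0, 0, 0, 0, 0]
    - [20, 0, 0, 0, 0, 0, 0]
    - [18, 0, 0, 0, 0, 0, 0]
    - [14, 0, 0, 0, 0, 0, 0]
    - [0, 0, 0, 0, 0, 0, 0]
    - [0, 0, 0, 0, 0, 0, 1]
    - [0, 0, 0, 0, 0, 0, 1]
    - [0, 0, 0, 0, 0, 0, 1]
    - [0, 0, 0, 0, 0, 0, 1]
    - [0, 0, 0, 0, 0, 0, 1]
    - [0, 0, 0, 0, 0, 0, 1]

```text
clock: 9.43
eef_pos: [0.4878, 0.2605, 0.0487]
tool_rot: [0.53, 0.469, -0.528, 0.47]
ft_force: [-2.2, -0.9, 6.9]
grip_width: 0.007
```

Call:
play_rows:
  plan:
    - [-4, 0, 0, 0, 0, 0, 1]
    - [-6, 0, 0, 0, 0, 0, 1]
    - [-8, 0, 0, 0, 0, 0, 1]
    - [-10, 0, 0, 0, 0, 0, 1]
    - [-16, 0, 0, 0, 0, 0, 1]
    - [-20, 0, 0, 0, 0, 0, 1]
    - [-20, 0, 0, 0, 0, 0, 1]
    - [-20, 0, 0, 0, 0, 0, 1]
    - [-20, 0, 0, 0, 0, 0, 1]
    - [-20, 0, 0, 0, 0, 0, 1]
    - [-10, 0, 0, 0, 0, 0, 1]
    - [0, 0, 0, 0, 0, 0, 1]

```text
clock: 10.43
eef_pos: [0.4889, 0.261, 0.2048]
tool_rot: [0.531, 0.469, -0.527, 0.47]
ft_force: [0.9, 0.4, -0.8]
grip_width: 0.0074
```

```bash
python3 - <<'E'
from h import *
jaw()
c=camera("scene")
for t in ("key_tip","key_bow"): print(t,[(r["centre"],r["confidence"]) for r in pinpoint(t,c)[:4]])
c=camera("wrist")
for t in ("key_tip","key_bow"): print(t,[(r["centre"],r["confidence"]) for r in pinpoint(t,c)[:4]])
cv2.imwrite("pics/w2.png",c["frame"][150:,100:420,::-1])
E
```

```text
x [ 0.0058  0.003  -1.    ] y [ 0.9929 -0.1187  0.0054] yaw_y deg -6.8178388484186 tcp [0.4889 0.261  0.2048] q [ 0.4904  0.3549  0.0932  1.3026 -0.0001  2.1802] F [ 0.9286  0.4459 -0.7913] w 0.00744538524298692 t 10.4333
key_tip [([0.4876, 0.2609, 0.1663], 0.68), ([0.3912, 0.2771, 0.0005], 0.53), ([0.4481, 0.3505, 0.0048], 0.45)]
key_bow [([0.3922, 0.275, 0.0564], 0.67), ([0.49, 0.2662, 0.2198], 0.59)]
key_tip [([0.4475, 0.3467, -0.0032], 0.88), ([0.4841, 0.2636, 0.1576], 0.6)]
key_bow [([0.4468, 0.3501, 0.0621], 0.82), ([0.3951, 0.2731, 0.0583], 0.79), ([0.6804, 0.0894, 0.0019], 0.69), ([0.4864, 0.2614, 0.2169], 0.67)]
```

View pics/w2.png

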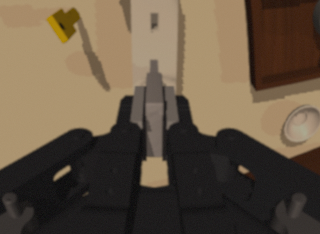

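Call:
play_rows:
  plan:
    - [0, 0, 0, -0.117, 0, 0, 1]
    - [0, 0, 0, -0.117, 0, 0, 1]
    - [0, 0, 0, -0.117, 0, 0, 1]
    - [0, 0, 0, -0.117, 0, 0, 1]
    - [0, 0, 0, -0.117, 0, 0, 1]
    - [0, 0, 0, -0.117, 0, 0, 1]
    - [0, 0, 0, -0.117, 0, 0, 1]
    - [0, 0, 0, -0.117, 0, 0, 1]
    - [0, 0, 0, -0.117, 0, 0, 1]
    - [0, 0, 0, -0.117, 0, 0, 1]
    - [0, 0, 0, -0.117, 0, 0, 1]
    - [0, 0, 0, -0.117, 0, 0, 1]
    - [0, 0, 0, -0.117, 0, 0, 1]
    - [0, 0, 0, -0.117, 0, 0, 1]
    - [0, 0, 0, -0.117, 0, 0, 1]
    - [0, 0, 0, -0.117, 0, 0, 1]
    - [0, 0, 0, 0, 0, 0, 1]

```text
clock: 12.15
eef_pos: [0.4867, 0.2599, 0.2002]
tool_rot: [-0.065, 0.705, 0.065, 0.703]
ft_force: [1.0, -0.2, -0.8]
grip_width: 0.0072
```

```bash
python3 - <<'E'
from h import *
jaw(); delta([.636,-.082,.205],down(np.radians(100.7)))
for n in ("top","scene"):
  c=camera(n); M=np.linalg.inv(c["camera_from_world"])
  for t in ("lock_mouth",): print(n,t,[(r["centre"],r["confidence"]) for r in pinpoint(t,c)[:2]])
  # orthorectify plane z=.096 at 0.5 mm/px around the lock, find bright ring
  g=np.arange(-.05,.05,.0005); X,Y=np.meshgrid(.636+g,-.082+g)
  p=np.stack([X,Y,np.full_like(X,.096),np.ones_like(X)],-1)@c["camera_from_world"].T
  mu=(c["cx"]+c["fx"]*p[...,0]/-p[...,2]).astype(np.float32); mv=(c["cy"]-c["fy"]*p[...,1]/-p[...,2]).astype(np.float32)
  o=cv2.remap(c["frame"],mu,mv,cv2.INTER_CUBIC); cv2.imwrite(f"pics/or_{n}.png",cv2.resize(o[:,:,::-1],(400,400)))
  gr=o.astype(float).mean(2); m=(gr>np.percentile(gr,50)*1.35).astype(np.uint8)
  k=max(cv2.findContours(m,cv2.RETR_EXTERNAL,cv2.CHAIN_APPROX_NONE)[0],key=cv2.contourArea)
  e=cv2.fitEllipse(cv2.convexHull(k)); print("ring",e[1][0]/2,e[1][1]/2,"mm centre",.636+(e[0][0]*.5-50)/1000,-.082+(e[0][1]*.5-50)/1000)
a=np.hstack([cv2.imread("pics/or_top.png"),cv2.imread("pics/or_scene.png")]);cv2.imwrite("pics/or.png",a)
E
```

```text
x [-0.0019 -0.001  -1.    ] y [-0.183   0.9831 -0.0006] yaw_y deg 100.54336797963934 tcp [0.4867 0.2599 0.2002] q [0.4904 0.3593 0.0873 1.301  0.     0.3064] F [ 1.0089 -0.162  -0.8064] w 0.007224325515971893 t 12.15
delta mm [  -4.8 -363.4   84.2] rotvec [-0.0027 -0.0021  0.0006] | after-turn-frame mm [  -4.8 -363.7   83.2]
top lock_mouth [([0.6353, -0.0829, 0.0945], 0.66), ([0.4772, 0.2033, 0.0069], 0.52)]
ring 68.61647033691406 69.38296508789062 mm centre 0.6349765281677247 -0.08145178985595704
scene lock_mouth [([0.6353, -0.0787, 0.0951], 0.68)]
ring 68.51142120361328 74.86009979248047 mm centre 0.636146541595459 -0.08141300201416016
```

View pics/or.png

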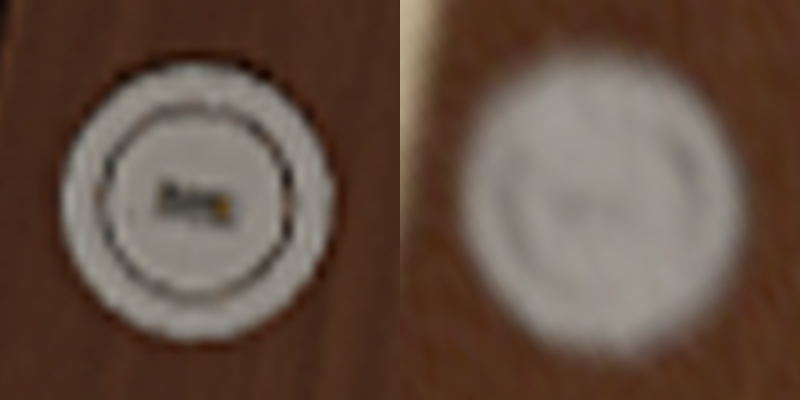

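Left (top view, rectified): ring and keyway centred near (195,200), keyway tilted about 10° like the case. Both cameras put the lock at (0.6355,-0.0815). I'll move over it.

Call:
play_rows:
  plan:
    - [0, -30.3, 6.9, 0, 0, 0, 1]
    - [0, -30.3, 6.9, 0, 0, 0, 1]
    - [0, -30.3, 6.9, 0, 0, 0, 1]
    - [0, -30.3, 6.9, 0, 0, 0, 1]
    - [0, -30.3, 6.9, 0, 0, 0, 1]
    - [0, -30.3, 6.9, 0, 0, 0, 1]
    - [0, -30.3, 6.9, 0, 0, 0, 1]
    - [0, -30.3, 6.9, 0, 0, 0, 1]
    - [0, -30.3, 6.9, 0, 0, 0, 1]
    - [0, -30.3, 6.9, 0, 0, 0, 1]
    - [0, -30.3, 6.9, 0, 0, 0, 1]
    - [0, -30.3, 6.9, 0, 0, 0, 1]
    - [0, 0, 0, 0, 0, 0, 1]
    - [15, 0, 0, 0, 0, 0, 1]
    - [15, 0, 0, 0, 0, 0, 1]
    - [10, 0, 0, 0, 0, 0, 1]
    - [0, 0, 0, 0, 0, 0, 1]
    - [0, 0, 0, 0, 0, 0, 1]

```text
clock: 13.85
eef_pos: [0.6339, -0.082, 0.1606]
tool_rot: [-0.064, 0.705, 0.064, 0.703]
ft_force: [0.5, 0.1, -0.9]
grip_width: 0.007
```

```bash
python3 - <<'E'
from h import *
jaw(); delta([.6355,-.0815,.16],down(np.radians(100.7)))
e,r,o=pose()
for n in ("scene","wrist"):
  c=camera(n); 
  for t in ("key_tip","key_bow","lock_mouth"): print(n,t,[(r_["centre"],r_["confidence"]) for r_ in pinpoint(t,c)[:2]])
  if n=="scene":
    P=cloud(c); cv2.imwrite("pics/s3.png",cv2.resize(c["frame"][140:230,160:280,::-1],(720,540),interpolation=cv2.INTER_CUBIC))
  else:
    h,w=c["depth"].shape;u,v=np.meshgrid(np.arange(w),np.arange(h));x=(u-c["cx"])/c["fx"];y=(v-c["cy"])/c["fy"];q=np.hypot(x,y)+1e-9
    d=c["depth"].astype(float);t=np.tan(q)/q
    P=(np.stack([x*t*d,-y*t*d,-d,np.ones_like(d)],-1)@np.linalg.inv(c["camera_from_world"]).T)[...,:3];P[d==0]=np.nan
    cv2.imwrite("pics/w3.png",cv2.resize(c["frame"][120:330,120:400,::-1],(800,600)))
  # key points in tool frame: below fingertips (tool x>3mm) = blade
  T=r.inv().apply((P-e).reshape(-1,3))*1000
  for lo,hi in ((3,12),(12,20),(20,30),(30,45)):
    m=(T[:,0]>lo)&(T[:,0]<hi)&(abs(T[:,1])<12)&(abs(T[:,2])<20)
    if m.sum()>3: print(n,lo,m.sum(),"y",np.percentile(T[m,1],[2,50,98]),"z",np.percentile(T[m,2],[2,50,98]),"xmax",T[m,0].max())
E
```

```text
x [-0.002   0.0003 -1.    ] y [-0.1811  0.9835  0.0007] yaw_y deg 100.43134638162626 tcp [ 0.6339 -0.082   0.1606] q [-0.1287  0.5553  0.2913  1.3089  0.0001 -0.3107] F [ 0.5001  0.1238 -0.9281] w 0.0070474058063123585 t 13.85
delta mm [0.6 0.2 1.7] rotvec [-0.0047 -0.0019 -0.0007] | after-turn-frame mm [0.6 0.2 1.7]
scene key_tip [([0.3913, 0.2806, 0.0005], 0.7), ([0.4473, 0.351, 0.0025], 0.53)]
scene key_bow [([0.3937, 0.2754, 0.0596], 0.74), ([0.6826, 0.087, 0.0012], 0.73)]
scene lock_mouth [([0.634, -0.0793, 0.0979], 0.43)]
scene 3 13 y [-3.7714 -0.2195  2.7892] z [-8.4049  1.7556  5.3236] xmax 11.522536206744759
scene 12 13 y [-2.4221  0.2525  3.5381] z [-9.4416 -3.2707  5.94  ] xmax 19.42760252410124
scene 20 18 y [-3.2564  1.1377  3.1479] z [-11.8012  -1.3829   5.3684] xmax 29.022931789719596
scene 30 14 y [-5.4388  0.082   2.2045] z [-9.5685 -1.7097  4.5874] xmax 41.35689602629066
wrist key_tip [([0.6335, -0.0831, 0.1198], 0.8)]
wrist key_bow []
wrist lock_mouth [([0.6377, -0.0794, 0.0952], 0.74)]
wrist 12 30 y [-3.2808 -0.8897  1.4947] z [-10.256   -9.6847  -9.2686] xmax 19.71743160112369
wrist 20 55 y [-3.3583 -0.9035  1.5633] z [-9.9971 -9.6903 -9.1512] xmax 29.990262934657586
wrist 30 16 y [-2.8362 -0.9139  1.0028] z [-9.9387 -9.5808 -9.3374] xmax 33.586178893736005
```

View pics/s3.png

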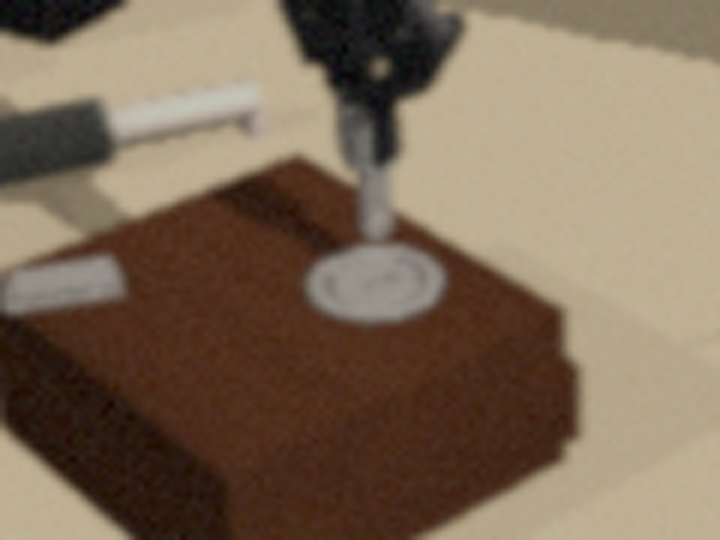

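Scene crop: the key at (375,195) hangs just over the plug at (375,280). I'll measure the lock in the wrist camera, whose errors are shared with the key.

```bash
python3 - <<'E'
from h import *
e,r,o=pose(); c=camera("wrist")
g=np.arange(-.05,.05,.0005); X,Y=np.meshgrid(.6355+g,-.0815+g)
p=np.stack([X,Y,np.full_like(X,.096),np.ones_like(X)],-1)@c["camera_from_world"].T
rho=np.hypot(p[...,0],p[...,1]); th=np.arctan2(rho,-p[...,2])
mu=(c["cx"]+c["fx"]*th*p[...,0]/rho).astype(np.float32); mv=(c["cy"]-c["fy"]*th*p[...,1]/rho).astype(np.float32)
im=cv2.remap(c["frame"],mu,mv,cv2.INTER_CUBIC)
big=cv2.resize(im[:,:,::-1],(600,600))
cv2.circle(big,(300,300),int(34*6),(0,255,0),1);cv2.circle(big,(300,300),23*6,(0,255,0),1)
cv2.imwrite("pics/ow.png",big)
print("tcp",e)
E
```

```text
tcp [ 0.6348 -0.0824  0.162 ]
```

View pics/ow.png

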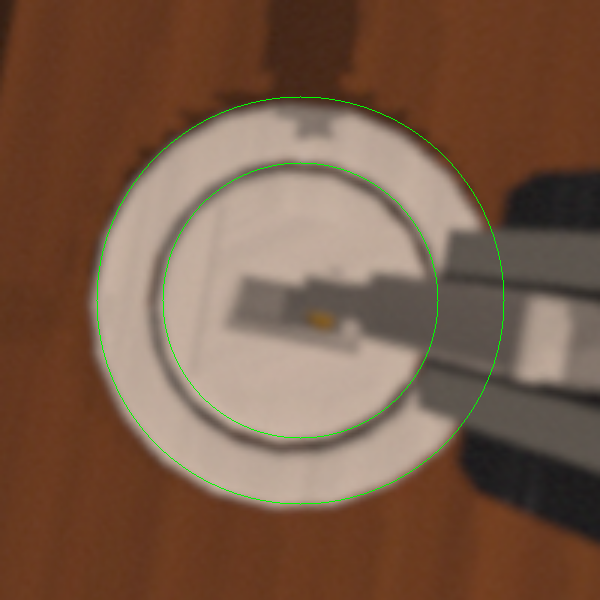

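Wrist view rectified to the mouth plane (6 px/mm): the keyway runs from (236,302) to (360,325). The blade's centre line is about 16 px (2.7 mm) short of it in world +y. I'll shift, lower and look again.

Call:
play_rows:
  plan:
    - [0, 2.5, 2.7, 0, 0, 0, 1]
    - [8, 0, 0, 0, 0, 0, 1]
    - [8, 0, 0, 0, 0, 0, 1]
    - [0, 0, 0, 0, 0, 0, 1]
    - [0, 0, 0, 0, 0, 0, 1]

```text
clock: 14.72
eef_pos: [0.6358, -0.0793, 0.1437]
tool_rot: [-0.064, 0.705, 0.065, 0.703]
ft_force: [-1.4, -0.3, -0.4]
grip_width: 0.0073
```

```bash
cat >> h.py <<'E'
def ortho(c,name,z=.096,ctr=(.6355,-.0815)):
    g=np.arange(-.04,.04,.0004); X,Y=np.meshgrid(ctr[0]+g,ctr[1]+g)
    p=np.stack([X,Y,np.full_like(X,z),np.ones_like(X)],-1)@c["camera_from_world"].T
    rho=np.hypot(p[...,0],p[...,1]); th=np.arctan2(rho,-p[...,2])
    mu=(c["cx"]+c["fx"]*th*p[...,0]/rho).astype(np.float32); mv=(c["cy"]-c["fy"]*th*p[...,1]/rho).astype(np.float32)
    cv2.imwrite(name,cv2.resize(cv2.remap(c["frame"],mu,mv,cv2.INTER_CUBIC)[:,:,::-1],(600,600)))
def wcloud(c):
    h,w=c["depth"].shape;u,v=np.meshgrid(np.arange(w),np.arange(h));x=(u-c["cx"])/c["fx"];y=(v-c["cy"])/c["fy"];q=np.hypot(x,y)+1e-9
    d=c["depth"].astype(float);t=np.tan(q)/q
    P=(np.stack([x*t*d,-y*t*d,-d,np.ones_like(d)],-1)@np.linalg.inv(c["camera_from_world"]).T)[...,:3];P[d==0]=np.nan; return P
E
python3 - <<'E'
from h import *
jaw(); e,r,o=pose(); c=camera("wrist"); ortho(c,"pics/ow2.png")
P=wcloud(c); T=r.inv().apply((P-e).reshape(-1,3))*1000; W=P.reshape(-1,3)
m=(T[:,0]>14)&(T[:,0]<36)&(abs(T[:,1])<12)&(T[:,2]<-6)&(T[:,2]>-14)
print("blade face world",np.median(W[m],0),"tool",np.median(T[m],0),"key centre world",np.median(W[m],0)+.008*r.as_matrix()[:,2])
E
```

```text
x [-0.003   0.0003 -1.    ] y [-0.1812  0.9834  0.0009] yaw_y deg 100.44155945377648 tcp [ 0.6358 -0.0793  0.1437] q [-0.1241  0.5684  0.2691  1.2744 -0.     -0.3064] F [-1.3844 -0.2991 -0.4395] w 0.007323807817152381 t 14.7167
blade face world [ 0.6249 -0.0817  0.1186] tool [ 25.2145  -0.4009 -11.005 ] key centre world [ 0.6328 -0.0803  0.1185]
```

View pics/ow2.png

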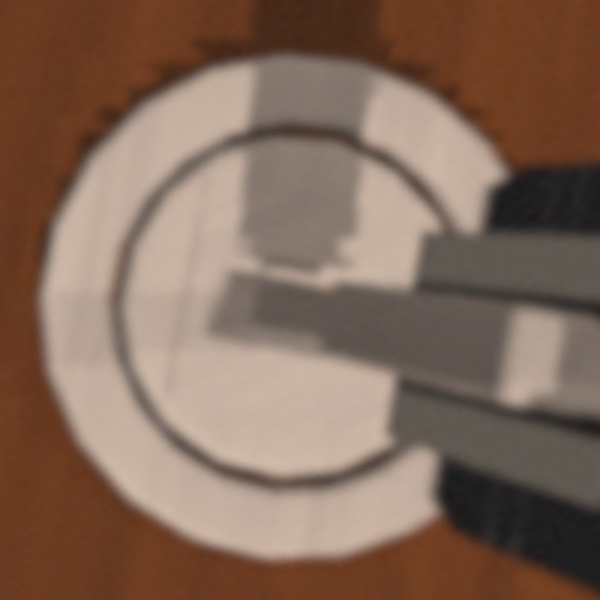

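The blade is now in line with the keyway sideways, and about 1.4 mm short along it. I'll nudge it and start inserting while watching the force.

Call:
play_rows:
  plan:
    - [0, 0.2, 1.4, 0, 0, 0, 1]
    - [3, 0, 0, 0, 0, 0, 1]
    - [3, 0, 0, 0, 0, 0, 1]
    - [3, 0, 0, 0, 0, 0, 1]
    - [2, 0, 0, 0, 0, 0, 1]
    - [0, 0, 0, 0, 0, 0, 1]

```text
clock: 15.27
eef_pos: [0.6376, -0.079, 0.1335]
tool_rot: [-0.064, 0.705, 0.064, 0.704]
ft_force: [0.1, -0.7, -1.0]
grip_width: 0.0071
```

Call:
play_rows:
  plan:
    - [3, 0, 0, 0, 0, 0, 1]
    - [3, 0, 0, 0, 0, 0, 1]
    - [0, 0, 0, 0, 0, 0, 1]

```text
clock: 15.52
eef_pos: [0.6374, -0.0791, 0.1276]
tool_rot: [-0.064, 0.705, 0.064, 0.704]
ft_force: [-0.3, -0.1, -0.1]
grip_width: 0.007
```

Call:
play_rows:
  plan:
    - [3, 0, 0, 0, 0, 0, 1]
    - [2, 0, 0, 0, 0, 0, 1]
    - [0, 0, 0, 0, 0, 0, 1]

```text
clock: 15.77
eef_pos: [0.6367, -0.0794, 0.1231]
tool_rot: [-0.064, 0.705, 0.064, 0.703]
ft_force: [-3.7, -1.1, 1.5]
grip_width: 0.0071
```

Call:
play_rows:
  plan:
    - [2, 0, -0.7, 0, 0, 0, 1]
    - [2, 0, 0, 0, 0, 0, 1]
    - [2, 0, 0, 0, 0, 0, 1]
    - [0, 0, 0, 0, 0, 0, 1]

```text
clock: 16.1
eef_pos: [0.6374, -0.0794, 0.1184]
tool_rot: [-0.064, 0.704, 0.064, 0.705]
ft_force: [-2.2, -0.4, 3.8]
grip_width: 0.007
```

Call:
play_rows:
  plan:
    - [2, 0, 0, 0, 0, 0, 1]
    - [2, 0, 0, 0, 0, 0, 1]
    - [0, 0, 0, 0, 0, 0, 1]

```text
clock: 16.35
eef_pos: [0.6386, -0.0795, 0.1156]
tool_rot: [-0.065, 0.703, 0.064, 0.706]
ft_force: [-2.6, -1.2, 8.3]
grip_width: 0.007
```

Call:
play_rows:
  plan:
    - [2, 0, -0.5, 0, 0, 0, 1]
    - [2, 0, 0, 0, 0, 0, 1]
    - [0, 0, 0, 0, 0, 0, 1]

```text
clock: 16.6
eef_pos: [0.6385, -0.0797, 0.1112]
tool_rot: [-0.065, 0.703, 0.064, 0.706]
ft_force: [-0.7, -1.2, 3.9]
grip_width: 0.0069
```

Call:
play_rows:
  plan:
    - [1, 0, -1, 0, 0.04, 0, 1]
    - [0, 0, 1, 0, -0.04, 0, 1]
    - [1, 0, 1, 0, -0.04, 0, 1]
    - [0, 0, -1, 0, 0.04, 0, 1]
    - [1, 0, 0, 0, 0, 0, 1]
    - [0, 0, 0, 0, 0, 0, 1]

```text
clock: 17.1
eef_pos: [0.6376, -0.0795, 0.1083]
tool_rot: [-0.065, 0.703, 0.064, 0.705]
ft_force: [-3.8, -1.1, 10.1]
grip_width: 0.007
```

```bash
python3 - <<'E'
from h import *
jaw()
E
```

```text
x [ 0.0026 -0.0007 -1.    ] y [-0.1812  0.9834 -0.0011] yaw_y deg 100.44054402960253 tcp [ 0.6376 -0.0795  0.1083] q [-0.1238  0.591   0.2126  1.1898 -0.0003 -0.3061] F [-3.7562 -1.0707 10.0566] w 0.007015593731028253 t 17.1
```

Call:
play_rows:
  plan:
    - [2, 0, 0, 0, 0, 0, 1]
    - [1, 0, 0, 0, 0, 0, 1]
    - [0, 0, 0, 0, 0, 0, 1]
    - [0, 0, 0, 0, 0, 0, 1]

```text
clock: 17.43
eef_pos: [0.6379, -0.0795, 0.108]
tool_rot: [-0.065, 0.703, 0.064, 0.706]
ft_force: [-8.1, 0.2, 21.8]
grip_width: 0.0075
```

```bash
python3 - <<'E'
from h import *
jaw(); c=camera("scene")
print([(r["centre"],r["confidence"]) for r in pinpoint("key_bow",c)[:4]])
e,r,o=pose(); P=cloud(c); T=r.inv().apply((P-e).reshape(-1,3))*1000
m=(abs(T[:,1])<6)&(abs(T[:,2])<17)&(T[:,0]<14)&(T[:,0]>-45);print("n",m.sum())
cv2.imwrite("pics/s4.png",cv2.resize(c["frame"][140:215,175:275,::-1],(720,540),interpolation=cv2.INTER_CUBIC))
w=camera("wrist");P=wcloud(w);T=r.inv().apply((P-e).reshape(-1,3))*1000; W=P.reshape(-1,3)
m=(abs(T[:,1])<4)&(T[:,2]<-12)&(T[:,2]>-20)&(W[:,2]>.1)&(W[:,2]<.16);print("bow face pts",m.sum(),"z range",np.percentile(W[m,2],[0,2,98,100]) if m.sum() else None)
m=(abs(T[:,1])<2.5)&(T[:,2]<-6)&(T[:,2]>-20)&(W[:,2]>.094)&(W[:,2]<.16)
for a,b in zip(T[m][::6],W[m][::6]): print(a[2].round(1),(b[2]*1000).round(1),end="; ")
E
```

```text
x [ 0.0048 -0.0008 -1.    ] y [-0.1811  0.9835 -0.0017] yaw_y deg 100.43580883155838 tcp [ 0.6379 -0.0795  0.108 ] q [-0.1239  0.5899  0.2098  1.1859 -0.0002 -0.3061] F [-8.1475  0.2491 21.7761] w 0.0074559152756313056 t 17.4333
[([0.4447, 0.3558, 0.0592], 0.77), ([0.393, 0.2782, 0.0582], 0.51), ([0.6383, -0.0794, 0.1204], 0.46)]
n 56
bow face pts 690 z range [0.108  0.109  0.1417 0.1422]
-19.8 95.1; -19.7 94.9; -19.5 95.8; -18.9 95.9; -18.4 94.6; -18.4 96.3; -17.7 95.9; -17.9 96.4; -16.9 95.6; -16.0 94.7; -16.3 95.5; -16.0 96.1; -15.3 96.1; -15.2 95.9; -14.7 96.2; -13.4 94.4; -18.1 109.2; -17.5 108.0; -17.5 109.3; -17.6 109.5; -17.4 110.2; -18.1 113.0; -18.4 113.6; -18.1 114.2; -17.9 113.8; -17.8 114.9; -18.1 116.6; -18.2 116.9; -17.9 117.3; -18.3 118.2; -18.0 118.6; -18.1 120.1; -18.2 120.3; -17.3 119.4; -17.7 120.3; -18.1 122.3; -17.7 122.6; -17.9 122.9; -17.8 123.9; -17.9 123.9; -18.1 125.5; -18.0 125.3; -18.0 126.4; -17.9 126.1; -17.4 126.1; -18.4 128.1; -17.9 128.2; -18.0 129.3; -18.3 129.9; -17.8 130.0; -17.5 129.4; -18.1 131.6; -18.0 131.2; -18.2 132.6; -18.2 132.7; -18.3 133.8; -18.0 133.3; -17.9 134.1; -18.3 135.6; -18.2 135.5; -17.6 135.4; -18.3 136.6; -18.4 137.6; -17.9 136.7; -17.7 137.3; -17.5 136.9; -18.0 138.7; -18.0 138.7; -18.0 139.6; -18.2 140.0; -17.1 138.8; -18.2 140.9; -17.5 140.4; -17.0 139.6; -16.6 139.7; -17.8 141.7; -16.0 139.5; -16.9 141.1; -17.0 142.1; -15.9 141.1; -16.0 141.3; -15.8 141.7; -15.4 141.1; -14.5 140.5; -15.5 142.1; -14.3 140.9; -14.3 141.0; -13.3 140.1; -13.7 140.7; -13.1 140.6; -13.4 141.2; -12.5 140.6; -13.3 141.8; -12.0 140.6; -12.5 141.2; -11.6 140.8; -11.7 141.7; -11.1 140.7; -10.8 141.1; -10.7 140.9; -10.7 141.7; -10.1 140.8; -9.7 140.9; -9.5 140.8; -9.1 140.9; -8.8 141.2; -8.1 140.2; -8.2 141.2; -7.7 140.4; -7.1 140.2; -7.6 141.0; -7.0 140.9; -6.9 140.9; -6.5 141.0; -6.6 141.1; -6.2 142.1;
```

View pics/s4.png

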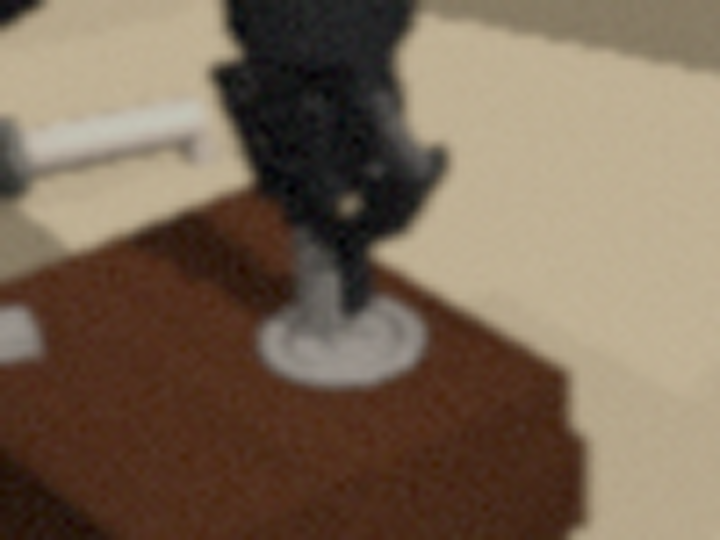

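The key is fully in: the bow's top is 45.5 to 46 mm above the plug, where 46 is expected. I'll ease the load, then turn clockwise about the key's axis, which sits 2.7 mm off the TCP.

Call:
play_rows:
  plan:
    - [-1.5, 0, -0.8, 0, 0, 0, 1]
    - [0, 0, 0, 0, 0, 0, 1]
    - [0, -0.27, 0, 0.1, 0, 0, 1]
    - [0, -0.27, 0, 0.1, 0, 0, 1]
    - [0, -0.27, 0, 0.1, 0, 0, 1]
    - [0, -0.27, 0, 0.1, 0, 0, 1]
    - [0, 0, 0, 0, 0, 0, 1]

```text
clock: 18.17
eef_pos: [0.6377, -0.0803, 0.1082]
tool_rot: [0.078, 0.701, -0.078, 0.705]
ft_force: [-4.8, 0.1, 14.8]
grip_width: 0.007
```

```bash
python3 - <<'E'
from h import *
jaw(); print(get_obs()["ft_torque"])
E
```

```text
x [ 0.0052  0.0001 -1.    ] y [0.2189 0.9757 0.0012] yaw_y deg 77.35406810531626 tcp [ 0.6377 -0.0803  0.1082] q [-0.1256  0.5893  0.2095  1.1858  0.0007  0.0951] F [-4.8133  0.1426 14.7806] w 0.007007148456959321 t 18.1667
[0.0974 1.1547 0.0223]
```

Call:
play_rows:
  plan:
    - [0, -0.27, 0, 0.1, 0, 0, 1]
    - [0, -0.27, 0, 0.1, 0, 0, 1]
    - [0, -0.27, 0, 0.1, 0, 0, 1]
    - [0, -0.27, 0, 0.1, 0, 0, 1]
    - [0, -0.27, 0, 0.1, 0, 0, 1]
    - [0, -0.27, 0, 0.1, 0, 0, 1]
    - [0, -0.27, 0, 0.1, 0, 0, 1]
    - [0, 0, 0, 0, 0, 0, 1]

```text
clock: 18.83
eef_pos: [0.6371, -0.0815, 0.1082]
tool_rot: [0.315, 0.632, -0.313, 0.635]
ft_force: [-5.1, 1.4, 13.5]
grip_width: 0.0076
```

```bash
python3 - <<'E'
from h import *
jaw(); print(get_obs()["ft_torque"])
E
```

```text
x [ 0.0059  0.0008 -1.    ] y [0.7958 0.6055 0.0052] yaw_y deg 37.266103270326184 tcp [ 0.6371 -0.0815  0.1082] q [-0.128   0.588   0.2072  1.1843  0.0016  0.7924] F [-5.0855  1.4225 13.5477] w 0.007599074685252396 t 18.8333
[0.3226 0.8818 0.1054]
```

Call:
play_rows:
  plan:
    - [0, -0.27, 0, 0.1, 0, 0, 1]
    - [0, -0.27, 0, 0.1, 0, 0, 1]
    - [0, -0.27, 0, 0.1, 0, 0, 1]
    - [0, -0.27, 0, 0.1, 0, 0, 1]
    - [0, -0.27, 0, 0.1, 0, 0, 1]
    - [0, 0, 0, 0, 0, 0, 1]

```text
clock: 19.33
eef_pos: [0.6363, -0.0821, 0.1082]
tool_rot: [0.463, 0.535, -0.459, 0.538]
ft_force: [-2.7, 2.2, 13.3]
grip_width: 0.007
```

```bash
python3 - <<'E'
from h import *
jaw(); e,r,o=pose(); print(o["ft_torque"])
w=camera("wrist");P=wcloud(w);W=P.reshape(-1,3);T=r.inv().apply(W-e)*1000
m=(abs(T[:,1])<9)&(T[:,2]<0)&(T[:,2]>-22)&(W[:,2]>.136)&(W[:,2]<.15)
q=W[m]; rr=cv2.minAreaRect((q[:,:2]*1000).astype(np.float32)); print("bow top",m.sum(),np.median(q[:,2]),rr)
m=(abs(T[:,1])<30)&(W[:,2]>.085)&(W[:,2]<.1)&(T[:,2]<-20)&(T[:,2]>-34); print("plug/ring z",np.median(W[m,2]))
ortho(w,"pics/ow5.png")
E
```

```text
x [ 0.0066  0.0008 -1.    ] y [0.9887 0.15   0.0066] yaw_y deg 8.626797602689177 tcp [ 0.6363 -0.0821  0.1082] q [-0.129   0.586   0.2037  1.1821  0.0016  1.2912] F [-2.6619  2.1995 13.2932] w 0.006983287244330585 t 19.3333
[0.3392 0.6592 0.0205]
bow top 1205 0.14141976998892086 ((634.701416015625, -73.29667663574219), (17.91518211364746, 17.663908004760742), 8.077216148376465)
plug/ring z 0.09508695001117695
```

View pics/ow5.png

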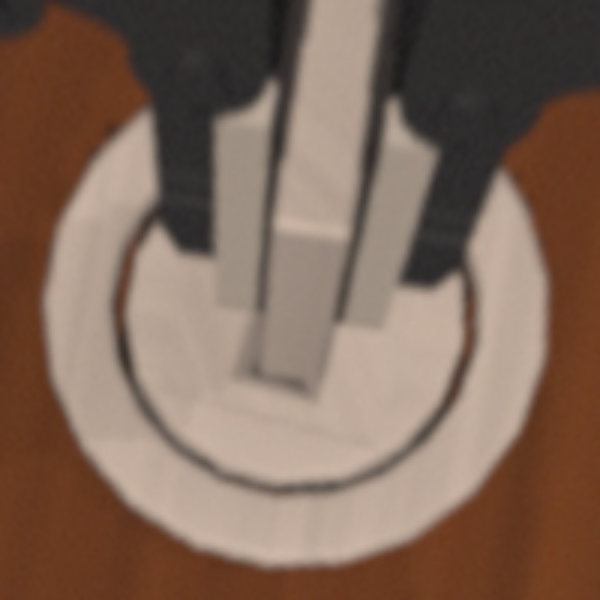

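Wrist view: the keyway's short end edge now runs from (235,378) to (318,398), at a yaw of about 13.5°. The plug has therefore turned about 87° (1.5 rad), with the key gripped in it. Last check of the drawer and bystanders, then hand-in.

```bash
python3 - <<'E'
from h import *
c=camera("top");P=cloud(c)
c2,s2=np.cos(np.radians(10.7)),np.sin(np.radians(10.7))
d=P-np.array([.686,-.104,0]); X=d[...,0]*c2+d[...,1]*s2; Y=-d[...,0]*s2+d[...,1]*c2
m=(abs(Y)<.1)&(P[...,2]>.035)&(P[...,2]<.065)&(X<-.09)&(X>-.2); print("lip X",np.nanpercentile(X[m],[2,10]) if m.any() else None)
for t in ("round_key","cologne","flacon","clip","lamp","lint_handle","ring_dish"): print(t,[(r["centre"],r["confidence"]) for r in pinpoint(t,c)[:1]])
jaw(); print(job_done())
E
```

```text
lip X [-0.1131 -0.1129]
round_key []
cologne []
flacon [([0.6628, 0.4081, 0.0137], 0.91)]
clip []
lamp [([0.7204, 0.2399, 0.0102], 0.67)]
lint_handle [([0.5932, -0.4307, -0.0022], 0.77)]
ring_dish [([0.6764, 0.091, -0.0005], 0.68)]
x [ 0.0066  0.0008 -1.    ] y [0.9882 0.1533 0.0066] yaw_y deg 8.819128324503914 tcp [ 0.6363 -0.082   0.1082] q [-0.129   0.586   0.2037  1.1821  0.0016  1.2879] F [-2.898   1.122  13.4546] w 0.007359376439187092 t 19.7833
the job is handed in; nothing more can be done
None
```

I pushed the drawer home, moved the square-bowed key to the lock, pressed it in with a little rocking, and turned it clockwise about 1.6 rad. I handed in at about 20 s, still gripping the key and holding it turned. The hand-in gave no verdict.

- **Drawer:** right after the push, the pull lip measured 122 mm in front of the case's centre, which is the home position. At the end the lip was apparently hidden by the arm. I saw only the panel, at 113 mm against 112 mm expected when home.
- **Key depth:** the bow's top stood about 46 mm above the plug, as expected for full insertion. The tool was upright within 0.01 rad.
- **Lock:** the rotated keyway in the wrist picture shows the plug at about 1.5 rad, and key turn minus play gives about 1.48. The measured torque was low, so I cannot say it was pressed hard against the stop.
- **Grip:** the fingers were closed to about 7 mm on the 8 mm bow, with about 13 N pressing down.
- **Bystanders:** the flacon, lamp, lint roller and ring dish were within about 7 mm of where they started. The networks did not find the round key, cologne or clip in the last top picture. I did not touch them, but that is not confirmed.
- **Disagreement:** the wrist camera and the fixed cameras differed by 2 to 3 mm on the lock's sideways position. I followed the wrist camera, and the key went in without catching on the mouth.

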